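Feel out the hidden locating pocket of a build plate with an index pin

TASK

Take the green-knobbed index pin out of its black collar and lower it upright into the channel of the aluminium build plate, at the channel's right-hand end as the robot sees it. Slide it gently along the channel, foot always pressed lightly on the floor, until it drops into the pocket hidden under a flush sprung shutter, then stop and leave the pin standing upright, fully down in the pocket. Never push it hard against the plate, and leave the wrench, spool and storage case alone.

Things in the scene. Friction and masses are not known exactly. Their poses are not given: they have to be found in the camera images.
- pin: Loose index pin, about 0.25 kg, upright: flat steel foot 22 mm in diameter, 34 mm tall; neck 14 mm; green cylindrical knob 36 mm in diameter from 52 to 92 mm above the underside (3 mm button on top). Origin: centre of the foot's underside, z up along the pin. At the start it stands on the table in a black collar 10 mm high, 48 mm across, hole 29 mm.
- plate: Fixed aluminium build plate, 284 (its x) by 130 (its y) by 26 mm high. Origin: centre of its underside; z up; x points to the robot's left (world +y, within 25 degrees). An open channel runs along its x on the middle line, 26 mm wide, 150 mm long (x -75 to +75 mm); floor 20 mm above the origin, 6 mm below the plate's top. Contact of over 25 N with it counts as pushing hard.
- channel_start (a point): Point of the plate on the channel floor's middle line, 23 mm from the channel's right-hand end: where to set the pin down (its centre may be up to 10 mm either way along the channel). The axes are the plate's.
- channel_mid (a point): Middle of the channel floor; axes of the plate. The hidden pocket is as wide as the channel, 27 mm long, its centre anywhere from 20 mm to the right (x -20) to 45 mm to the left (x +45) of here. Its flush shutter of the same metal, on a soft spring (0.5 N starts it, 1.2 N, under the pin's weight, holds it down), yields only when the foot is wholly over it; the pin then sinks 10 mm. All other floor is rigid.
- wrench: Bystander: loose chrome adjustable wrench, about 190 mm long, lying flat beyond the plate. Origin: on its underside near the handle's middle.
- spool: Bystander: loose pink translucent spool lying on its flange, 100 mm in diameter, 48 mm high. Origin: centre of its underside.
- flap (a joint): Bystander: hinged flap on top of the fixed black storage case (120 x 100 x 45 mm) to the left of the plate; 0 rad shut, grows as it opens. To be left shut.
Mind the look-alikes: they are no part of the job. What is meant by the pin is not red, white or yellow, and is the smaller of those in its own colour.

How it is judged:
By the outcome, as a careful person would: the job done as asked, in the order asked, and still so for the second after the job is handed in, with the robot touching nothing.
It also fails if it takes over 67 s, if anything falls off the work surface, if the arm or the gripper's body presses on something with over 40 N, if the wrist force passes 120 N, or if a joint passes its speed limit or range.

ROBOT

A 7-joint arm with a two-finger parallel gripper is mounted at the origin on the work surface. World frame = base frame: x ahead of the robot, y to its left, z up, the work surface at z = 0. Lengths are in m, angles in rad, forces in N, time in s.
With the tool pointing down it reaches from about 0.4 to 0.85 m from the base axis. Payload 10.4 kg.
Tool frame: the origin (TCP) lies at the very end of the fingers, on their centre line; the grasp point (between the pads) lies 19 mm behind it; z points along the fingers, y is the line along which they close (so a half turn about z gives the same grasp; the last joint's range is limited). The gripper opens to 85 mm and grips with 20 to 120 N. Pads are 22 mm wide; open, the fingers measure 114 mm over their backs; the gripper's body (76 mm by 85 mm) begins 54 mm behind the grasp point. The pads swing forward as they close: fully open they stand 13 mm farther back than shut.
Start: joints at [-1.342, 0.332, -0.065, 1.46, 0.022, 1.35, -0.088], TCP at [0.156, 0.605, 0.231] pointing down, gripper open.
Joint ranges: [-2.6, 2.6], [-0.5, 2.12], [-1.47, 1.34], [0.16, 2.42], [-1.27, 4.41], [0.06, 2.06], [-2.6, 2.6]. Speed limits (rad/s): [2.22, 2.22, 2.79, 2.79, 3.14, 3.14, 3.14].

INTERFACE

Orientations are given as a 3x3 rotation matrix whose columns are the frame's x, y, z axes.
In Python, from plant import telemetry, snapshot, calibration, job gives the robot as it stands. The module is installed in compiled form; this text tells all that it offers.
- The arm moves only by the tool play_rows, never from a script. Its argument "series" is a list of rows, each an object with "grip": the finger opening in m, from 0 to 0.0854; "slide": the shift along the tool's x, y, z in m, a list of three; "twist": the turn, a rotation vector about the tool's x, y, z in degrees, a list of three. A call has 1 to 5 rows; each row is the pose to reach, as a shift and turn from the pose commanded when the call began, along the tool's axes at that moment; what a row does not reach only later rows make up. A row lasts 1/12 s, in which the tool goes at most 41.7 mm and 7.16 degrees, less where a joint would pass 70% of its speed; a pose out of reach is approached as far as the arm can. A call with a gripper value outside its range is refused whole. The fingers move at their own pace and stop on an object; "squeeze" is the grip in N (left out, the last holds). Time passes only in rows, so rows that repeat a pose let the fingers close. It gives the time, the measured TCP pose, the force, the opening and the grip force at its end, in the units of the state.
- telemetry.get_state(): the state, without advancing time (a new reading comes with each control period).
- snapshot(name): name is "scene" or "side" or "wrist"; returns the picture (384x512x3 uint8, blue, green, red); there is no depth.
- calibration(name): a dict with "fov_y" (degrees; the focal length in pixels is half the picture's height over the tangent of half this angle, whatever the lens; pixels are square), "cx", "cy" (the principal point, pixels), "extrinsics" (4x4, takes a point from camera to world coordinates). Camera axes: x right, y down, z forward; pixel columns grow to the right and rows downward; lengths in m; the calibration is good to about 2 mm. A picture is of the moment at which its call begins: read the wrist's pose just before it. calibration takes no time and is no camera call; for the wrist camera it gives the pose at the moment of the call.
- job.finish_job(): hands the job in; it is judged then, once.
The state is a dict: "t": time; "joint_positions": joint angles; "joint_vel": joint speeds; "joint_torque": joint torques, N m; "tcp_pos": TCP position; "tool_rot": TCP orientation; "ft_force": force on the tool from outside, world axes, zero at the start; "moment": the same for the moment, N m; "grip_width": opening from 0.0 (shut) to 1.0 (fully open); "grip_force": force on a finger pad.
Only numpy, scipy, OpenCV 4.12 (cv2) and the standard library are available. Lean on these libraries where they do the work, as an engineer would, in place of code of your own. Each camera call takes 0.05 s, during which the arm holds its last target. There are 200 camera calls.

## Working session

There is one attempt and no reset: what is moved stays moved. The work goes in short steps, Python scripts to look and compute and a tool call to move; the robot and the scene stay as the last step left them, time stands still between calls to the robot, and variables do not carry over. Pictures are saved under pics/ and viewed, at most 10 in all, crops included, and the job is handed in when it is done.

Besides the shell and the picture viewer there is one more tool, called after "Emit:" as a command line: name --argument value ..., lists and objects as JSON in quotes. play_rows: Moves the arm, as the interface text tells. Its arguments: {"type":"object","properties":{"series":{"type":"array"},"squeeze":{"type":"number"}},"required":["series"]}

```bash
mkdir -p pics; ls; cat > h.py <<'E'
import numpy as np, cv2
from plant import telemetry, snapshot, calibration, job
def ray(cal,u,v):
    f=192/np.tan(np.radians(cal["fov_y"])/2); T=np.array(cal["extrinsics"])
    d=T[:3,:3]@np.array([(u-cal["cx"])/f,(v-cal["cy"])/f,1]); return T[:3,3],d
def at_z(cal,u,v,z):
    o,d=ray(cal,u,v); return o+d*(z-o[2])/d[2]
def proj(cal,p):
    f=192/np.tan(np.radians(cal["fov_y"])/2); T=np.array(cal["extrinsics"])
    c=T[:3,:3].T@(np.array(p)-T[:3,3]); return [round(f*c[0]/c[2]+cal["cx"],1),round(f*c[1]/c[2]+cal["cy"],1)]
E
python3 - <<'E'
from h import *
np.set_printoptions(precision=4,suppress=True)
s=telemetry.get_state(); print(s)
for n in["scene","side","wrist"]:
    c=calibration(n);print(n,c); cv2.imwrite(f"pics/{n}0.png",snapshot(n))
a=[cv2.imread(f"pics/{n}0.png") for n in["scene","side"]]
cv2.imwrite("pics/both.png",cv2.resize(np.hstack(a),(800,300)))
E
```

```text
pics
{'t': 0.0, 'joint_positions': array([-1.3417,  0.3329, -0.0647,  1.461 ,  0.0216,  1.3499, -0.0885]), 'joint_vel': array([-0.0001,  0.0031,  0.0014, -0.0003, -0.0021, -0.0015,  0.001 ]), 'joint_torque': array([ -0.0009, -62.5444,   0.0486, -39.1598,   0.0162,   0.0098,
        -0.    ]), 'tcp_pos': array([0.1556, 0.6049, 0.2305]), 'tool_rot': array([[-0.9685,  0.2491, -0.0003],
       [ 0.2491,  0.9685, -0.0014],
       [-0.    , -0.0014, -1.    ]]), 'ft_force': array([0.536 , 0.0874, 0.1986]), 'moment': array([0.0158, 0.0069, 0.0192]), 'grip_force': 0.0, 'grip_width': 0.9982855145061361}
scene {'fov_y': 53.87778069254679, 'cx': 257.280670048516, 'cy': 189.2527101536787, 'extrinsics': array([[-0.5634,  0.611 , -0.5561,  1.2613],
       [ 0.8262,  0.4215, -0.3739,  0.5023],
       [ 0.0059, -0.6701, -0.7423,  0.9526],
       [ 0.    ,  0.    ,  0.    ,  1.    ]])}
side {'fov_y': 52.26402439054433, 'cx': 255.00099258712572, 'cy': 198.47711730382684, 'extrinsics': array([[ 0.8614, -0.3675,  0.3505,  0.1704],
       [-0.5076, -0.6438,  0.5726, -0.6562],
       [ 0.0152, -0.6712, -0.7411,  1.0009],
       [ 0.    ,  0.    ,  0.    ,  1.    ]])}
wrist {'fov_y': 63.46688054065076, 'cx': 257.8486312424544, 'cy': 196.08317934314886, 'extrinsics': array([[ 0.2485,  0.9349,  0.2533,  0.0908],
       [ 0.9686, -0.2395, -0.0665,  0.6216],
       [-0.0015,  0.2619, -0.9651,  0.3737],
       [ 0.    ,  0.    ,  0.    ,  1.    ]])}
```

View pics/scene0.png

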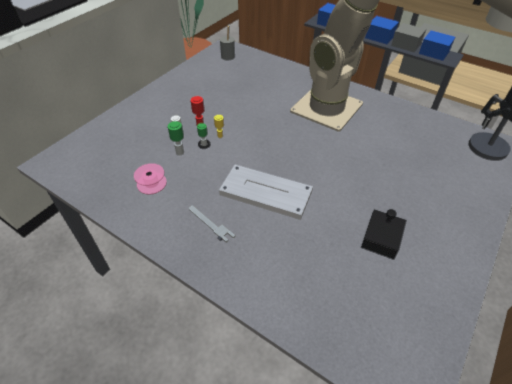

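View pics/side0.png

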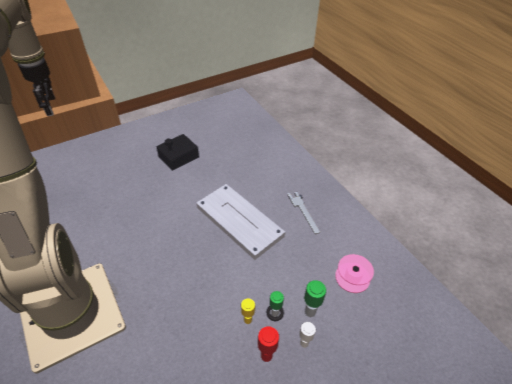

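The scene view shows the small green pin in its collar at (203,135), a larger green look-alike at (176,132), and the plate around (266,190). In the side view the pin is at (276,303) and the plate at (240,220).

```bash
python3 - <<'E'
from h import *
np.set_printoptions(precision=4,suppress=True)
box={"scene":(190,120,215,150),"side":(265,288,288,325)}
R={}
for n in box:
    im=cv2.imread(f"pics/{n}0.png"); c=calibration(n)
    x0,y0,x1,y1=box[n]; h=cv2.cvtColor(im,cv2.COLOR_BGR2HSV)[y0:y1,x0:x1]
    m=(h[...,0]>45)&(h[...,0]<85)&(h[...,1]>120)
    v,u=np.nonzero(m); u=u.mean()+x0;v=v.mean()+y0; print(n,u,v,m.sum(),at_z(c,u,v,.072)); R[n]=ray(c,u,v)
A=[];b=[]
for o,d in R.values():
    d=d/np.linalg.norm(d);P=np.eye(3)-np.outer(d,d);A.append(P);b.append(P@o)
print("knob",np.linalg.lstsq(np.vstack(A),np.hstack(b),rcond=None)[0])
for n in box:
    im=cv2.imread(f"pics/{n}0.png"); c=calibration(n)
    g=cv2.cvtColor(im,cv2.COLOR_BGR2GRAY); h=cv2.cvtColor(im,cv2.COLOR_BGR2HSV)
    m=((g>135)).astype(np.uint8); m=cv2.morphologyEx(m,cv2.MORPH_OPEN,np.ones((3,3)))
    k,l,st,ce=cv2.connectedComponentsWithStats(m); p={"scene":(250,178),"side":(225,215)}[n]
    L=l[p[1],p[0]]; print(n,L,st[L])
    pts=np.argwhere(l==L)[:,::-1]; w=np.array([at_z(c,*q,.026)[:2] for q in pts],np.float32)
    print(cv2.minAreaRect(w))
E
```

```text
scene 201.67816091954023 129.26436781609195 87 [ 0.4727 -0.2755  0.072 ]
side 276.35838150289015 299.1098265895954 173 [ 0.4788 -0.2702  0.072 ]
knob [ 0.477  -0.2718  0.0765]
scene 26 [ 219  164   94   51 2603]
((0.5424919128417969, 0.051660165190696716), (0.1396763026714325, 0.28976425528526306), 12.998475074768066)
side 22 [    0    59   512   313 88271]
((0.6108168363571167, 0.1098560094833374), (1.3331668376922607, 1.4995453357696533), 89.91712188720703)
```

```bash
python3 - <<'E'
from h import *
np.set_printoptions(precision=3,suppress=True)
c=calibration("scene")
for n,u,v in[("big green knob",176,132),("white",176,121),("red",197,105),("yellow",219,122)]: print(n,at_z(c,u,v,.08))
c=calibration("side")
for n,u,v in[("big green knob",316,293),("white",308,331),("red",268,338),("yellow",248,306)]: print(n,at_z(c,u,v,.08))
for p in [(.237,.168),]: pass
c=calibration("scene")
for u,v in[(237,167),(312,184),(221,188)]: print(at_z(c,u,v,.026))
R=telemetry.get_state()["tool_rot"]; p0=np.array([.1556,.6049,.2305])
for w in[(.45,.42,.28),(.56,.1,.28),(.477,-.22,.28)]: print(w,(np.array(w)-p0)@R)
E
```

```text
big green knob [ 0.544 -0.334  0.08 ]
white [ 0.497 -0.378  0.08 ]
red [ 0.376 -0.379  0.08 ]
yellow [ 0.411 -0.243  0.08 ]
big green knob [ 0.575 -0.311  0.08 ]
white [ 0.497 -0.384  0.08 ]
red [ 0.404 -0.35   0.08 ]
yellow [ 0.403 -0.254  0.08 ]
[ 0.521 -0.082  0.026]
[0.443 0.173 0.026]
[ 0.631 -0.067  0.026]
(0.45, 0.42, 0.28) [-0.331 -0.106 -0.049]
(0.56, 0.1, 0.28) [-0.517 -0.388 -0.049]
(0.477, -0.22, 0.28) [-0.517 -0.719 -0.049]
```

Emit:
play_rows --series '[{"slide": [-0.04, -0.01, -0.01], "twist": [0, 0, 0], "grip": 0.085}, {"slide": [-0.08, -0.02, -0.02], "twist": [0, 0, 0], "grip": 0.085}, {"slide": [-0.12, -0.03, -0.03], "twist": [0, 0, 0], "grip": 0.085}, {"slide": [-0.16, -0.04, -0.04], "twist": [0, 0, 0], "grip": 0.085}, {"slide": [-0.2, -0.05, -0.04], "twist": [0, 0, 0], "grip": 0.085}]'

```text
t: 0.57
tcp_pos: [0.3363, 0.5077, 0.2732]
tool_rot: [[-0.969, 0.249, 0.001], [0.249, 0.969, 0.002], [-0.0, 0.003, -1.0]]
ft_force: [0.8, 0.3, 0.5]
grip_width: 0.996
grip_force: 0.0
```

Emit:
play_rows --series '[{"slide": [-0.028, -0.03, 0], "twist": [0, 0, 0], "grip": 0.085}, {"slide": [-0.056, -0.06, 0], "twist": [0, 0, 0], "grip": 0.085}, {"slide": [-0.084, -0.09, 0], "twist": [0, 0, 0], "grip": 0.085}, {"slide": [-0.112, -0.12, 0], "twist": [0, 0, 0], "grip": 0.085}, {"slide": [-0.14, -0.15, 0], "twist": [0, 0, 0], "grip": 0.085}]'

```text
t: 0.98
tcp_pos: [0.4335, 0.3261, 0.2711]
tool_rot: [[-0.968, 0.249, -0.0], [0.249, 0.968, 0.0], [0.0, 0.0, -1.0]]
ft_force: [1.5, -0.1, 0.5]
grip_width: 0.993
grip_force: 0.0
```

Emit:
play_rows --series '[{"slide": [-0.026, -0.03, 0], "twist": [0, 0, 0], "grip": 0.085}, {"slide": [-0.052, -0.06, 0], "twist": [0, 0, 0], "grip": 0.085}, {"slide": [-0.08, -0.09, 0], "twist": [0, 0, 0], "grip": 0.085}, {"slide": [-0.11, -0.12, 0], "twist": [0, 0, 0], "grip": 0.085}, {"slide": [-0.13, -0.15, 0], "twist": [0, 0, 0], "grip": 0.085}]'

```text
t: 1.4
tcp_pos: [0.5226, 0.148, 0.2711]
tool_rot: [[-0.968, 0.25, 0.0], [0.25, 0.968, -0.0], [-0.0, -0.0, -1.0]]
ft_force: [0.6, -0.1, 0.2]
grip_width: 0.995
grip_force: 0.0
```

Emit:
play_rows --series '[{"slide": [-0.01, -0.03, 0], "twist": [0, 0, 0], "grip": 0.085}, {"slide": [-0.02, -0.06, 0], "twist": [0, 0, 0], "grip": 0.085}, {"slide": [-0.02, -0.06, 0], "twist": [0, 0, 0], "grip": 0.085}]'

```text
t: 1.65
tcp_pos: [0.5265, 0.0798, 0.2715]
tool_rot: [[-0.966, 0.258, 0.0], [0.258, 0.966, -0.002], [-0.001, -0.002, -1.0]]
ft_force: [-0.1, -1.0, -0.1]
grip_width: 0.998
grip_force: 0.0
```

```bash
python3 - <<'E'
from h import *
import json
np.set_printoptions(precision=4,suppress=True)
s=telemetry.get_state(); c=calibration("wrist"); im=snapshot("wrist"); cv2.imwrite("pics/w1.png",im)
np.save("c1.npy",c,allow_pickle=True); print(s["tcp_pos"],c["extrinsics"])
E
```

```text
[0.5265 0.0798 0.2715] [[ 0.2574  0.9325  0.2534  0.4617]
 [ 0.9663 -0.2478 -0.0696  0.0971]
 [-0.002   0.2628 -0.9649  0.4145]
 [ 0.      0.      0.      1.    ]]
```

View pics/w1.png

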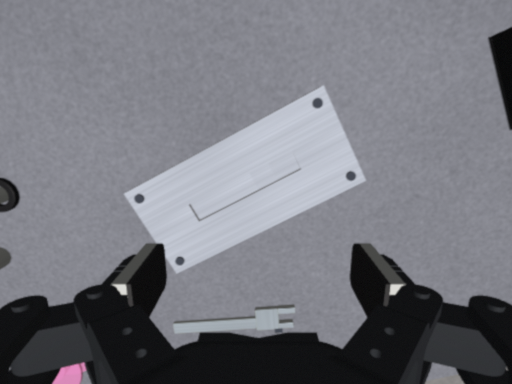

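The wrist view shows the plate with corners near (323,86), (365,180), (176,272), (125,195) and the channel's edge from (199,220) to (300,169).

```bash
cat > plate.py <<'E'
from h import *
from scipy.optimize import least_squares
np.set_printoptions(precision=4,suppress=True)
im=cv2.imread("pics/w1.png"); c=np.load("c1.npy",allow_pickle=True).item()
g=cv2.GaussianBlur(cv2.cvtColor(im,cv2.COLOR_BGR2GRAY),(3,3),0)
m=(g>150).astype(np.uint8); m=cv2.morphologyEx(m,cv2.MORPH_CLOSE,np.ones((15,15)))
k,l,st,ce=cv2.connectedComponentsWithStats(m); L=l[150,280]; print(st[L])
cn=max(cv2.findContours((l==L).astype(np.uint8),cv2.RETR_EXTERNAL,cv2.CHAIN_APPROX_NONE)[0],key=cv2.contourArea)
q=cv2.approxPolyDP(cn,12,True)[:,0]; print("corners",q.tolist())
w=np.array([at_z(c,*a,.026)[:2] for a in cn[:,0]])
def res(p):
    d=w-p[:2]; u=np.array([np.cos(p[2]),np.sin(p[2])]); a=np.abs(d@u)-.142; b=np.abs(d@[-u[1],u[0]])-.065
    return np.where((np.abs(a)<np.abs(b)),a,b)
r=least_squares(res,[.542,.052,np.radians(103)],loss="soft_l1",f_scale=.002); x,y,t=r.x
print("plate",x,y,np.degrees(t),"rms",np.sqrt((res(r.x)**2).mean()))
px=np.array([np.cos(t),np.sin(t)]);py=np.array([-px[1],px[0]])
v=im.copy()
for X,Y,z in[(-.142,-.065,.026),(.142,-.065,.026),(.142,.065,.026),(-.142,.065,.026),(-.075,-.013,.026),(.075,-.013,.026),(.075,.013,.026),(-.075,.013,.026),(-.052,0,.02)]:
    P=[*(np.array([x,y])+X*px+Y*py),z]; print(X,Y,P,proj(c,P)); cv2.circle(v,tuple(int(round(a)) for a in proj(c,P)),2,(0,0,255),-1)
cv2.imwrite("pics/w1o.png",cv2.resize(v[70:290,100:400],None,fx=2.6,fy=2.6))
E
python3 plate.py
```

```text
[  124    85   242   189 22271]
corners [[324, 85], [124, 193], [175, 273], [365, 181]]
plate 0.5471621745800784 0.055177012979313725 102.88432269199991 rms 0.0011380746568906107
-0.142 -0.065 [np.float64(0.6421892621982166), np.float64(-0.0687538250668106), 0.026] [np.float64(176.7), np.float64(273.2)]
0.142 -0.065 [np.float64(0.5788619786223086), np.float64(0.20809569209891707), 0.026] [np.float64(366.0), np.float64(180.1)]
0.142 0.065 [np.float64(0.45213508696194027), np.float64(0.17910785102543805), 0.026] [np.float64(323.5), np.float64(84.9)]
-0.142 0.065 [np.float64(0.5154623705378483), np.float64(-0.09774166614028959), 0.026] [np.float64(123.8), np.float64(193.2)]
-0.075 -0.013 [np.float64(0.5765586182115839), np.float64(-0.015035871178935466), 0.026] [np.float64(199.0), np.float64(220.8)]
0.075 -0.013 [np.float64(0.5431111092806465), np.float64(0.13118746535225873), 0.026] [np.float64(301.1), np.float64(168.7)]
0.075 0.013 [np.float64(0.5177657309485729), np.float64(0.12538989713756293), 0.026] [np.float64(292.0), np.float64(150.5)]
-0.075 0.013 [np.float64(0.5512132398795103), np.float64(-0.020833439393631265), 0.026] [np.float64(188.9), np.float64(204.2)]
-0.052 0 [np.float64(0.55875731100947), np.float64(0.004486256315166408), 0.02] [np.float64(209.8), np.float64(203.4)]
```

View pics/w1o.png

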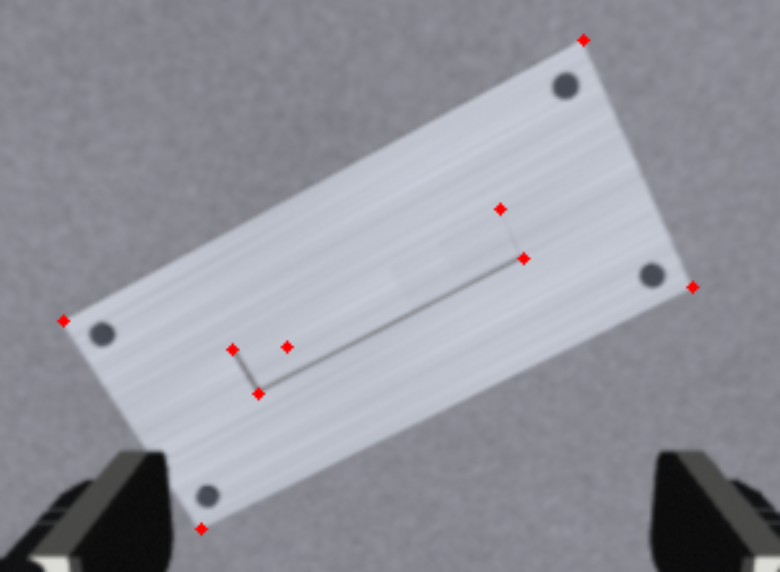

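Emit:
play_rows --series '[{"slide": [-0.01, -0.04, 0], "twist": [0, 0, 0], "grip": 0.085}, {"slide": [-0.02, -0.08, 0], "twist": [0, 0, 0], "grip": 0.085}, {"slide": [-0.02, -0.12, 0], "twist": [0, 0, 0], "grip": 0.085}, {"slide": [-0.02, -0.16, 0], "twist": [0, 0, 0], "grip": 0.085}, {"slide": [-0.02, -0.2, 0], "twist": [0, 0, 0], "grip": 0.085}]'

```text
t: 2.12
tcp_pos: [0.4949, -0.112, 0.2711]
tool_rot: [[-0.969, 0.248, -0.0], [0.248, 0.969, 0.0], [0.0, 0.0, -1.0]]
ft_force: [0.8, -0.5, 0.5]
grip_width: 0.994
grip_force: 0.0
```

Emit:
play_rows --series '[{"slide": [0.0, -0.04, 0], "twist": [0, 0, 0], "grip": 0.085}, {"slide": [0, -0.08, 0], "twist": [0, 0, 0], "grip": 0.085}, {"slide": [0.01, -0.12, 0], "twist": [0, 0, 0], "grip": 0.085}, {"slide": [0.01, -0.14, 0], "twist": [0, 0, 0], "grip": 0.085}, {"slide": [0.01, -0.14, 0], "twist": [0, 0, 0], "grip": 0.085}]'

```text
t: 2.53
tcp_pos: [0.4488, -0.2487, 0.2715]
tool_rot: [[-0.967, 0.255, 0.0], [0.255, 0.967, -0.001], [-0.001, -0.001, -1.0]]
ft_force: [-0.2, -0.4, 0.3]
grip_width: 1.0
grip_force: 0.0
```

```bash
python3 - <<'E'
from h import *
np.set_printoptions(precision=4,suppress=True)
s=telemetry.get_state(); c=calibration("wrist"); im=snapshot("wrist")
np.save("c2.npy",c,allow_pickle=True); print(s["tcp_pos"],c["extrinsics"])
h=cv2.cvtColor(im,cv2.COLOR_BGR2HSV); m=((h[...,0]>45)&(h[...,0]<85)&(h[...,1]>120)).astype(np.uint8)
k,l,st,ce=cv2.connectedComponentsWithStats(m)
for i in range(1,k):
    if st[i][4]>50: print(st[i],ce[i],at_z(c,*ce[i],.09))
p=proj(c,[.477,-.272,.092]); print(p)
o=cv2.imread("pics/w1.png")[130:250,160:340].astype(float); g=o.mean(2); g=np.clip((g-170)*4,0,255).astype(np.uint8)
g=cv2.resize(g,(512,341)); cv2.imwrite("pics/w2.png",np.vstack([im[:250],cv2.cvtColor(g,cv2.COLOR_GRAY2BGR)]))
E
```

```text
[ 0.4488 -0.2487  0.2715] [[ 0.2548  0.9332  0.2535  0.384 ]
 [ 0.967  -0.2456 -0.0678 -0.2317]
 [-0.001   0.2624 -0.9649  0.4146]
 [ 0.      0.      0.      1.    ]]
[228 185  32  37 923] [243.8927 203.0943] [ 0.4731 -0.2713  0.09  ]
[ 199  260   47   62 2326] [223.2506 291.3912] [ 0.5718 -0.3238  0.09  ]
[np.float64(244.1), np.float64(207.1)]
```

View pics/w2.png

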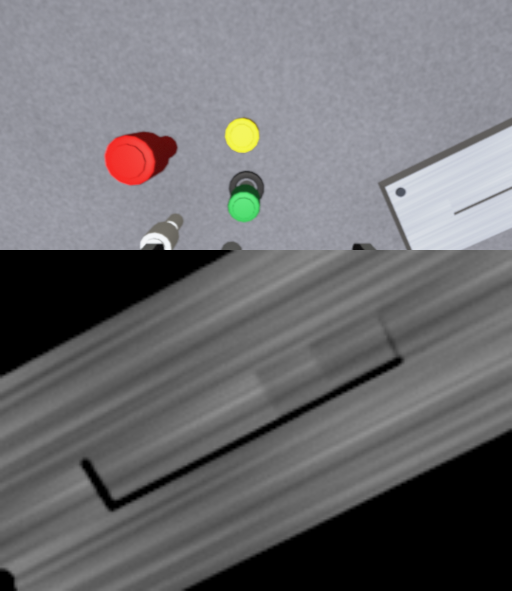

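The upper part shows the small green knob's top centre at about (244,206), with nothing near the finger paths. The contrast-stretched plate shows a faint patch of shutter length towards the channel's left, at roughly (258–310, 350–415) in that panel.

Emit:
play_rows --series '[{"slide": [-0.032, -0.0155, 0.02], "twist": [0, 0, 0], "grip": 0.075}, {"slide": [-0.032, -0.0155, 0.05], "twist": [0, 0, 0], "grip": 0.075}, {"slide": [-0.032, -0.0155, 0.09], "twist": [0, 0, 0], "grip": 0.075}, {"slide": [-0.032, -0.0155, 0.12], "twist": [0, 0, 0], "grip": 0.075}, {"slide": [-0.032, -0.0155, 0.14], "twist": [0, 0, 0], "grip": 0.075}]'

```text
t: 3.0
tcp_pos: [0.4777, -0.2645, 0.1275]
tool_rot: [[-0.969, 0.246, -0.004], [0.246, 0.969, 0.002], [0.004, 0.001, -1.0]]
ft_force: [0.3, 0.3, 0.5]
grip_width: 0.879
grip_force: 0.0
```

```bash
python3 - <<'E'
from h import *
np.set_printoptions(precision=4,suppress=True)
s=telemetry.get_state();print(s["tcp_pos"],s["tool_rot"])
c=np.load("c1.npy",allow_pickle=True).item(); t=np.radians(102.884);px=np.array([np.cos(t),np.sin(t)])
for X,Y in[(310,348),(258,375),(285,416),(338,386)]:
    w=at_z(c,160+X*180/512,130+(Y-250)*120/341,.02)[:2]-[.5472,.0552]; print(w@px,w@[-px[1],px[0]])
R=s["tool_rot"]; print("to pin",(np.array([.476,-.272,.049])-s["tcp_pos"])@R)
E
```

```text
[ 0.4777 -0.2645  0.1275] [[-0.9691  0.2465 -0.0038]
 [ 0.2464  0.9692  0.0018]
 [ 0.0041  0.0008 -1.    ]]
0.04124483568895926 0.009779064949226746
0.014680677202617695 0.009781879591617587
0.016614598872474337 -0.012924569437080057
0.04452518306486161 -0.01170338265192279
to pin [-0.0005 -0.0077  0.0785]
```

Emit:
play_rows --series '[{"slide": [0, -0.007, 0.01], "twist": [0, 0, 0], "grip": 0.075}, {"slide": [0, -0.007, 0.04], "twist": [0, 0, 0], "grip": 0.075}, {"slide": [0, -0.007, 0.065], "twist": [0, 0, 0], "grip": 0.075}, {"slide": [0, -0.007, 0.078], "twist": [0, 0, 0], "grip": 0.075}, {"slide": [0, -0.007, 0.078], "twist": [0, 0, 0], "grip": 0.075}]'

```text
t: 3.42
tcp_pos: [0.4755, -0.2728, 0.0511]
tool_rot: [[-0.969, 0.248, -0.004], [0.248, 0.969, 0.001], [0.004, 0.001, -1.0]]
ft_force: [-0.4, -0.0, 0.0]
grip_width: 0.876
grip_force: 0.0
```

Emit:
play_rows --series '[{"slide": [0, 0, 0], "twist": [0, 0, 0], "grip": 0.05}, {"slide": [0, 0, 0], "twist": [0, 0, 0], "grip": 0.04}, {"slide": [0, 0, 0], "twist": [0, 0, 0], "grip": 0.038}, {"slide": [0, 0, 0], "twist": [0, 0, 0], "grip": 0.03}, {"slide": [0, 0, 0], "twist": [0, 0, 0], "grip": 0.03}]' --squeeze 30

```text
t: 3.83
tcp_pos: [0.4775, -0.2744, 0.0549]
tool_rot: [[-0.969, 0.249, 0.003], [0.249, 0.969, -0.0], [-0.003, 0.0, -1.0]]
ft_force: [-0.5, 1.7, 7.3]
grip_width: 0.412
grip_force: 29.4
```

```bash
python3 - <<'E'
from h import *
np.set_printoptions(precision=4,suppress=True)
s=telemetry.get_state();print(s["tcp_pos"],s["tool_rot"][:,2],s["grip_width"],s["grip_force"],s["ft_force"],s["moment"])
cv2.imwrite("pics/w3.png",snapshot("wrist"))
E
```

```text
[ 0.4775 -0.2744  0.0549] [ 0.0028 -0.0003 -1.    ] 0.4118859981570766 29.37834084033966 [-0.4945  1.7423  7.3131] [0.2927 0.0832 0.006 ]
```

View pics/w3.png

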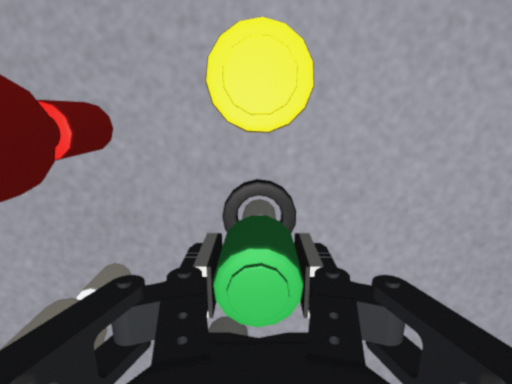

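Emit:
play_rows --series '[{"slide": [0, 0, -0.005], "twist": [0, 0, 0], "grip": 0.03}, {"slide": [0, 0, -0.02], "twist": [0, 0, 0], "grip": 0.03}, {"slide": [0, 0, -0.045], "twist": [0, 0, 0], "grip": 0.03}, {"slide": [0, 0, -0.07], "twist": [0, 0, 0], "grip": 0.03}, {"slide": [0, 0, -0.07], "twist": [0, 0, 0], "grip": 0.03}]' --squeeze 40

```text
t: 4.3
tcp_pos: [0.4782, -0.2756, 0.1281]
tool_rot: [[-0.968, 0.25, 0.006], [0.25, 0.968, -0.002], [-0.006, -0.0, -1.0]]
ft_force: [0.5, -0.6, -2.7]
grip_width: 0.411
grip_force: 40.3
```

```bash
cat > pinpose.py <<'E'
from h import *
import sys
np.set_printoptions(precision=4,suppress=True)
s=telemetry.get_state();c=calibration("wrist");im=snapshot("wrist");cv2.imwrite("pics/%s.png"%sys.argv[1],im)
R=s["tool_rot"];print(s["t"],s["tcp_pos"],R[:,2],s["grip_width"],s["ft_force"],s["moment"])
h=cv2.cvtColor(im,cv2.COLOR_BGR2HSV); b=((h[...,0]>45)&(h[...,0]<85)&(h[...,1]>120)&(h[...,2]>150))
print("bright px",b.sum()); v,u=np.nonzero(b)
x,y,w,hh=cv2.boundingRect(b.astype(np.uint8)); print(x,y,w,hh)
U,V=x+w/2, y+hh-w/2
top=s["tcp_pos"][2]+float(sys.argv[2]); P=at_z(c,u.mean(),v.mean(),top)
print("top centre mean",P,"in tool",(P-s["tcp_pos"])@R)
t=np.radians(102.884);px=np.array([np.cos(t),np.sin(t)]);py=np.array([-px[1],px[0]])
goal=np.array([.5472,.0552])+px*float(sys.argv[3]); d=goal-s["tcp_pos"][:2]
print("plate xy of tcp",-d@px+float(sys.argv[3]),-d@py,"slide to goal (tcp)",np.r_[d,0]@R, "plate x in tool",np.r_[px,0]@R,"py",np.r_[py,0]@R)
E
python3 pinpose.py w4 .037 -.052
```

```text
4.3 [ 0.4782 -0.2756  0.1281] [ 0.0062 -0.0019 -1.    ] 0.4110457272628242 [ 0.5003 -0.6417 -2.6529] [-0.0354 -0.0895  0.0532]
bright px 5304
214 248 89 79
top centre mean [ 0.4761 -0.2754  0.1651] in tool [ 0.0019 -0.0003 -0.037 ]
plate xy of tcp -0.30706797290595617 0.1410341299419235 slide to goal (tcp) [-0.0081  0.2913 -0.    ] plate x in tool [ 0.4594  0.8882 -0.0032] py [ 0.8882 -0.4594 -0.0056]
```

View pics/w4.png

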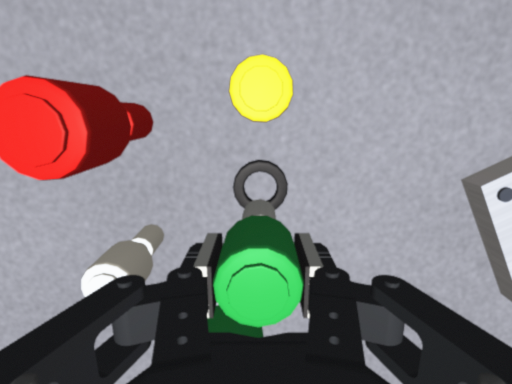

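Emit:
play_rows --series '[{"slide": [0, 0.03, 0], "twist": [0, 0, 0], "grip": 0.03}, {"slide": [0, 0.06, 0], "twist": [0, 0, 0], "grip": 0.03}, {"slide": [-0.005, 0.09, 0], "twist": [0, 0, 0], "grip": 0.03}, {"slide": [-0.005, 0.12, 0], "twist": [0, 0, 0], "grip": 0.03}, {"slide": [-0.005, 0.15, 0], "twist": [0, 0, 0], "grip": 0.03}]'

```text
t: 4.77
tcp_pos: [0.5181, -0.1286, 0.1225]
tool_rot: [[-0.968, 0.249, -0.001], [0.249, 0.968, 0.0], [0.001, -0.0, -1.0]]
ft_force: [0.3, -1.0, -2.5]
grip_width: 0.413
grip_force: 40.5
```

Emit:
play_rows --series '[{"slide": [0, 0.03, 0], "twist": [0, 0, 0], "grip": 0.03}, {"slide": [0, 0.06, 0], "twist": [0, 0, 0], "grip": 0.03}, {"slide": [-0.005, 0.09, 0], "twist": [0, 0, 0], "grip": 0.03}, {"slide": [-0.005, 0.12, 0], "twist": [0, 0, 0], "grip": 0.03}, {"slide": [-0.005, 0.14, 0], "twist": [0, 0, 0], "grip": 0.03}]'

```text
t: 5.18
tcp_pos: [0.5581, 0.0077, 0.1223]
tool_rot: [[-0.969, 0.246, -0.001], [0.246, 0.969, 0.001], [0.001, 0.0, -1.0]]
ft_force: [-0.5, -0.7, -2.8]
grip_width: 0.407
grip_force: 40.5
```

Emit:
play_rows --series '[{"slide": [0, 0, 0.01], "twist": [0, 0, 0], "grip": 0.03}, {"slide": [0, 0, 0.025], "twist": [0, 0, 0], "grip": 0.03}, {"slide": [0, 0, 0.035], "twist": [0, 0, 0], "grip": 0.03}, {"slide": [0, 0, 0.035], "twist": [0, 0, 0], "grip": 0.03}, {"slide": [0, 0, 0.035], "twist": [0, 0, 0], "grip": 0.03}]'

```text
t: 5.6
tcp_pos: [0.5574, 0.0035, 0.0875]
tool_rot: [[-0.968, 0.25, -0.002], [0.25, 0.968, -0.001], [0.002, -0.001, -1.0]]
ft_force: [0.2, 0.0, -1.9]
grip_width: 0.411
grip_force: 40.6
```

```bash
python3 pinpose.py w5 .037 -.052
```

```text
5.6 [0.5574 0.0035 0.0875] [-0.0019 -0.0005 -1.    ] 0.4106720643859618 [ 0.2207  0.0009 -1.9123] [-0.0284 -0.0144  0.0269]
bright px 5088
214 249 88 78
top centre mean [0.5558 0.0037 0.1245] in tool [ 0.0016 -0.0002 -0.037 ]
plate xy of tcp -0.05268176932735586 0.0015932041822011385 slide to goal (tcp) [-0.0011  0.0013 -0.    ] plate x in tool [ 0.4597  0.8881 -0.0001] py [ 0.8881 -0.4597  0.002 ]
```

View pics/w5.png

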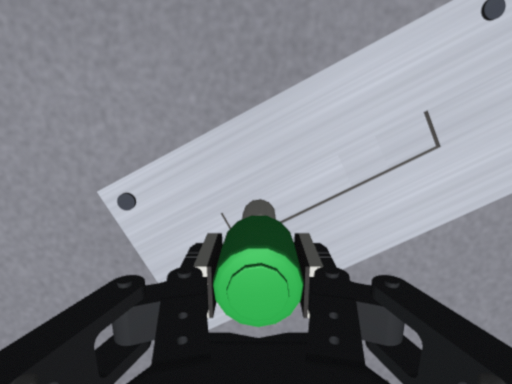

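The pin hangs over the channel's right end; the channel's left end shows at (438,147)/(427,111), the plate corner at (99,192), and the foot's far rim at about (259,200).

```bash
python3 - <<'E'
from h import *
np.set_printoptions(precision=4,suppress=True)
c=calibration("wrist");t=np.radians(102.884);px=np.array([np.cos(t),np.sin(t)]);py=np.array([-px[1],px[0]]);o=np.array([.5472,.0552])
for X,Y,u,v in[(-.142,.065,99,192),(.075,-.013,438,147),(.075,.013,427,111)]:
    w=at_z(c,u,v,.026)[:2]-o; print((X,Y),"seen",w@px,w@py, proj(c,[*(o+X*px+Y*py),.026]))
g=cv2.cvtColor(cv2.imread("pics/w5.png"),cv2.COLOR_BGR2GRAY)
print("col260",g[185:220,259]); print("row206",g[207,235:285])
# predicted foot outline, pin top centre + tilt zero
s=telemetry.get_state();R=s["tool_rot"];P=s["tcp_pos"]+R@[.0017,0,0]; z0=s["tcp_pos"][2]-.0549
a=np.linspace(0,2*np.pi,73)
for z in(z0,z0+.034):
    q=np.array([proj(c,[P[0]+.011*np.cos(b),P[1]+.011*np.sin(b),z]) for b in a]); print("z",z,"u",q[:,0].min(),q[:,0].max(),"v min",q[:,1].min())
E
```

```text
(-0.142, 0.065) seen -0.1429099647162633 0.0634144483413937 [np.float64(98.8), np.float64(189.4)]
(0.075, -0.013) seen 0.07268927769718053 -0.01360357128900469 [np.float64(441.1), np.float64(144.5)]
(0.075, 0.013) seen 0.07385640344042045 0.011472681948126066 [np.float64(427.9), np.float64(107.9)]
col260 [190 189 188 187 187 189 190 189 189 190 190 190 189 172 126  82  75  75
  76  77  77  76  76  76  76  78  77  77  80  84  72  48  41  41  41]
row206 [187 188 188 189 190 190 190 191 190 160 109  77  72  75  76  76  77  75
  77  76  77  77  77  76  76  76  77  78  77  77  77  78  78  79  78  78
  77  89 139 176 187 187 186 186 186 186 186 188 189 189]
z 0.033382542446865705 u 241.8 274.7 v min 196.8
z 0.0673825424468657 u 238.8 277.8 v min 213.0
```

Emit:
play_rows --series '[{"slide": [-0.0015, 0.001, 0], "twist": [0, 0, 0], "grip": 0.03}, {"slide": [-0.0027, 0.0014, 0], "twist": [0, 0, 0], "grip": 0.03}, {"slide": [-0.0027, 0.0014, 0.002], "twist": [0, 0, 0], "grip": 0.03}, {"slide": [-0.0027, 0.0014, 0.004], "twist": [0, 0, 0], "grip": 0.03}, {"slide": [-0.0027, 0.0014, 0.005], "twist": [0, 0, 0], "grip": 0.03}]'

```text
t: 6.07
tcp_pos: [0.5611, 0.0049, 0.083]
tool_rot: [[-0.968, 0.249, -0.0], [0.249, 0.968, 0.0], [0.0, 0.0, -1.0]]
ft_force: [-0.8, -0.1, -2.5]
grip_width: 0.411
grip_force: 40.6
```

Emit:
play_rows --series '[{"slide": [0, 0, 0.001], "twist": [0, 0, 0], "grip": 0.03}, {"slide": [0, 0, 0.002], "twist": [0, 0, 0], "grip": 0.03}, {"slide": [0, 0, 0.003], "twist": [0, 0, 0], "grip": 0.03}, {"slide": [0, 0, 0.004], "twist": [0, 0, 0], "grip": 0.03}, {"slide": [0, 0, 0.004], "twist": [0, 0, 0], "grip": 0.03}]'

```text
t: 6.48
tcp_pos: [0.561, 0.0049, 0.079]
tool_rot: [[-0.968, 0.249, -0.0], [0.249, 0.968, 0.0], [0.0, -0.0, -1.0]]
ft_force: [0.0, 1.3, -2.9]
grip_width: 0.418
grip_force: 40.6
```

```bash
cat > st.py <<'E'
from h import *
np.set_printoptions(precision=4,suppress=True)
s=telemetry.get_state();R=s["tool_rot"]
t=np.radians(102.884);px=np.array([np.cos(t),np.sin(t)]);py=np.array([-px[1],px[0]]);d=s["tcp_pos"][:2]-[.5472,.0552]
f=s["ft_force"];print("t",s["t"],"plate x,y",d@px,d@py,"z",s["tcp_pos"][2],"F px,py,z",f[:2]@px,f[:2]@py,f[2],"M",s["moment"],"tz",R[:,2],"px tool",np.r_[px,0]@R)
E
python3 st.py; python3 pinpose.py w6 .037 -.052 | tail -2
python3 - <<'E'
import cv2
g=cv2.cvtColor(cv2.imread("pics/w6.png"),cv2.COLOR_BGR2GRAY)
cv2.imwrite("pics/w6c.png",cv2.resize(g[90:280,190:460],None,fx=2.9,fy=2.9))
E
```

```text
t 6.4833 plate x,y -0.05211804518189428 -0.0022796752832937497 z 0.07903187921386376 F px,py,z 1.2794985392363276 -0.33637977536864483 -2.9424589750352084 M [ 0.0096  0.0321 -0.0879] tz [-0.0003  0.     -1.    ] px tool [0.4588 0.8886 0.0001]
top centre mean [0.5594 0.005  0.116 ] in tool [ 0.0017 -0.0003 -0.037 ]
plate xy of tcp -0.052118045181894286 -0.0022796752832937813 slide to goal (tcp) [ 0.0021 -0.0009  0.    ] plate x in tool [0.4588 0.8886 0.0001] py [ 0.8886 -0.4588  0.0002]
```

View pics/w6c.png

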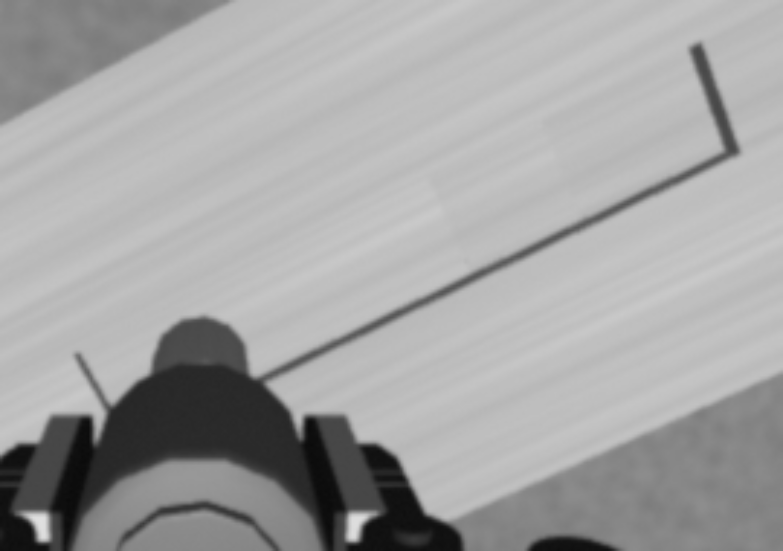

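The crop shows the foot low over the channel, about 1 mm toward the far wall (foot rim top at (200,317), far wall line through (262,380)). The shutter patch is visible from about (430,180) to (555,120). I'll correct by 1 mm and lower.

Emit:
play_rows --series '[{"slide": [0.001, -0.0005, 0], "twist": [0, 0, 0], "grip": 0.03}, {"slide": [0.001, -0.0005, 0.001], "twist": [0, 0, 0], "grip": 0.03}, {"slide": [0.001, -0.0005, 0.002], "twist": [0, 0, 0], "grip": 0.03}, {"slide": [0.001, -0.0005, 0.003], "twist": [0, 0, 0], "grip": 0.03}, {"slide": [0.001, -0.0005, 0.003], "twist": [0, 0, 0], "grip": 0.03}]'

```text
t: 6.95
tcp_pos: [0.5599, 0.0047, 0.076]
tool_rot: [[-0.968, 0.249, -0.0], [0.249, 0.968, 0.0], [0.0, -0.0, -1.0]]
ft_force: [-0.0, -0.1, -2.6]
grip_width: 0.414
grip_force: 40.6
```

```bash
python3 st.py
```

```text
t 6.95 plate x,y -0.05208465221562698 -0.0011565552438571412 z 0.07602794691574358 F px,py,z -0.13404449663974688 0.061377757760736035 -2.570617196815213 M [ 0.0158  0.0254 -0.0326] tz [-0.0003  0.0001 -1.    ] px tool [0.4587 0.8886 0.0001]
```

Emit:
play_rows --series '[{"slide": [0, 0, 0.0005], "twist": [0, 0, 0], "grip": 0.03}, {"slide": [0, 0, 0.001], "twist": [0, 0, 0], "grip": 0.03}, {"slide": [0, 0, 0.0015], "twist": [0, 0, 0], "grip": 0.03}, {"slide": [0, 0, 0.0015], "twist": [0, 0, 0], "grip": 0.03}]'

```text
t: 7.28
tcp_pos: [0.5602, 0.0046, 0.0749]
tool_rot: [[-0.968, 0.249, 0.0], [0.249, 0.968, 0.0], [-0.0, 0.0, -1.0]]
ft_force: [0.0, 0.3, 1.2]
grip_width: 0.41
grip_force: 41.0
```

```bash
python3 st.py
```

```text
t 7.2833 plate x,y -0.05217103416271006 -0.0013598307434399826 z 0.07494269357828143 F px,py,z 0.2798244579072756 -0.09211323976694885 1.167258011613571 M [-0.0221  0.1888  0.0466] tz [ 0.0002  0.0002 -1.    ] px tool [0.4589 0.8885 0.0001]
```

Emit:
play_rows --series '[{"slide": [0.0009, 0.0018, 0.0002], "twist": [0, 0, 0], "grip": 0.03}, {"slide": [0.0018, 0.0036, 0.0003], "twist": [0, 0, 0], "grip": 0.03}, {"slide": [0.0028, 0.0053, 0.0003], "twist": [0, 0, 0], "grip": 0.03}, {"slide": [0.0037, 0.0071, 0.0003], "twist": [0, 0, 0], "grip": 0.03}, {"slide": [0.0046, 0.0089, 0.0003], "twist": [0, 0, 0], "grip": 0.03}]'

```text
t: 7.7
tcp_pos: [0.5583, 0.0141, 0.0749]
tool_rot: [[-0.968, 0.249, 0.001], [0.249, 0.968, -0.0], [-0.001, -0.0, -1.0]]
ft_force: [0.7, -4.7, 5.3]
grip_width: 0.408
grip_force: 41.0
```

```bash
python3 st.py
```

```text
t 7.7 plate x,y -0.04249305715266678 -0.001661949729562441 z 0.0748867760701895 F px,py,z -4.745846723624103 0.3570223416006416 5.2525648014393544 M [-1.4318 -0.2019  0.0357] tz [ 0.0012 -0.0004 -1.    ] px tool [ 0.4591  0.8884 -0.0007]
```

Emit:
play_rows --series '[{"slide": [0.0012, 0.0017, -0.0003], "twist": [0, 0, 0], "grip": 0.03}, {"slide": [0.0021, 0.0035, -0.0003], "twist": [0, 0, 0], "grip": 0.03}, {"slide": [0.0031, 0.0052, -0.0003], "twist": [0, 0, 0], "grip": 0.03}, {"slide": [0.004, 0.007, -0.0003], "twist": [0, 0, 0], "grip": 0.03}, {"slide": [0.0049, 0.0088, -0.0003], "twist": [0, 0, 0], "grip": 0.03}]'

```text
t: 8.12
tcp_pos: [0.5554, 0.0241, 0.0749]
tool_rot: [[-0.968, 0.249, 0.0], [0.249, 0.968, -0.0], [-0.0, -0.0, -1.0]]
ft_force: [1.8, -4.9, 6.4]
grip_width: 0.411
grip_force: 41.0
```

```bash
python3 st.py
```

```text
t 8.1167 plate x,y -0.032108008036452376 -0.0010414452712049146 z 0.07488738980940837 F px,py,z -5.181776597828544 -0.6950166924967525 6.404012193311045 M [-1.4379 -0.196   0.0353] tz [ 0.0004 -0.0002 -1.    ] px tool [ 0.4589  0.8885 -0.0002]
```

Emit:
play_rows --series '[{"slide": [0.0009, 0.0018, -0.0004], "twist": [0, 0, 0], "grip": 0.03}, {"slide": [0.0018, 0.0036, -0.0004], "twist": [0, 0, 0], "grip": 0.03}, {"slide": [0.0028, 0.0053, -0.0004], "twist": [0, 0, 0], "grip": 0.03}, {"slide": [0.0037, 0.0071, -0.0004], "twist": [0, 0, 0], "grip": 0.03}, {"slide": [0.0046, 0.0089, -0.0004], "twist": [0, 0, 0], "grip": 0.03}]'

```text
t: 8.53
tcp_pos: [0.5527, 0.0343, 0.0749]
tool_rot: [[-0.969, 0.249, -0.001], [0.249, 0.969, 0.0], [0.001, 0.0, -1.0]]
ft_force: [1.0, -2.4, 1.8]
grip_width: 0.412
grip_force: 40.9
```

```bash
python3 st.py
```

```text
t 8.5333 plate x,y -0.021555017307682056 -0.0007079842768751244 z 0.07493071174416985 F px,py,z -2.535311509238203 -0.4822157006445106 1.7836005345587864 M [-0.6644 -0.126   0.0141] tz [-0.0006  0.0002 -1.    ] px tool [0.4587 0.8886 0.0004]
```

Emit:
play_rows --series '[{"slide": [0.0007, 0.0014, 0], "twist": [0, 0, 0], "grip": 0.03}, {"slide": [0.0015, 0.0028, 0], "twist": [0, 0, 0], "grip": 0.03}, {"slide": [0.0022, 0.0043, 0], "twist": [0, 0, 0], "grip": 0.03}, {"slide": [0.0029, 0.0057, 0], "twist": [0, 0, 0], "grip": 0.03}, {"slide": [0.0037, 0.0071, 0], "twist": [0, 0, 0], "grip": 0.03}]'

```text
t: 8.95
tcp_pos: [0.551, 0.0421, 0.075]
tool_rot: [[-0.969, 0.249, -0.0], [0.249, 0.969, 0.0], [0.0, 0.0, -1.0]]
ft_force: [0.4, -1.5, -0.1]
grip_width: 0.412
grip_force: 40.6
```

```bash
python3 st.py
```

```text
t 8.95 plate x,y -0.013606290508699602 -0.0007518885462587713 z 0.07495966994839809 F px,py,z -1.5780801875595671 -0.03956455302665424 -0.06174682690231903 M [-0.3138 -0.0524  0.006 ] tz [-0.0004  0.0003 -1.    ] px tool [0.4587 0.8886 0.0004]
```

Emit:
play_rows --series '[{"slide": [0.0007, 0.0014, 0.0002], "twist": [0, 0, 0], "grip": 0.03}, {"slide": [0.0015, 0.0028, 0.0002], "twist": [0, 0, 0], "grip": 0.03}, {"slide": [0.0022, 0.0043, 0.0002], "twist": [0, 0, 0], "grip": 0.03}, {"slide": [0.0029, 0.0057, 0.0002], "twist": [0, 0, 0], "grip": 0.03}, {"slide": [0.0037, 0.0071, 0.0002], "twist": [0, 0, 0], "grip": 0.03}]'

```text
t: 9.37
tcp_pos: [0.5494, 0.0497, 0.0749]
tool_rot: [[-0.968, 0.249, 0.0], [0.249, 0.968, 0.0], [0.0, 0.0, -1.0]]
ft_force: [-0.5, -2.0, -0.0]
grip_width: 0.411
grip_force: 40.7
```

```bash
python3 st.py
```

```text
t 9.3667 plate x,y -0.005826489837027922 -0.0008930603819760378 z 0.07494560108046569 F px,py,z -1.7991152055847626 0.9169989478563709 -0.0017655049125030187 M [-0.5165 -0.1457  0.0446] tz [ 0.      0.0001 -1.    ] px tool [0.4588 0.8885 0.0001]
```

Emit:
play_rows --series '[{"slide": [0.0007, 0.0014, 0.0002], "twist": [0, 0, 0], "grip": 0.03}, {"slide": [0.0015, 0.0028, 0.0003], "twist": [0, 0, 0], "grip": 0.03}, {"slide": [0.0022, 0.0043, 0.0003], "twist": [0, 0, 0], "grip": 0.03}, {"slide": [0.0029, 0.0057, 0.0003], "twist": [0, 0, 0], "grip": 0.03}, {"slide": [0.0037, 0.0071, 0.0003], "twist": [0, 0, 0], "grip": 0.03}]'

```text
t: 9.78
tcp_pos: [0.5479, 0.0572, 0.0749]
tool_rot: [[-0.968, 0.249, 0.001], [0.249, 0.968, -0.0], [-0.001, 0.0, -1.0]]
ft_force: [1.6, -4.5, 4.1]
grip_width: 0.411
grip_force: 40.9
```

```bash
python3 st.py
```

```text
t 9.7833 plate x,y 0.0018049238538425632 -0.0010964479523122026 z 0.07489238979409481 F px,py,z -4.790451281005865 -0.563622414178659 4.09495486815182 M [-1.271  -0.2102 -0.0185] tz [ 0.0007 -0.0001 -1.    ] px tool [ 0.459   0.8884 -0.0003]
```

Emit:
play_rows --series '[{"slide": [0.0009, 0.0014, 0], "twist": [0, 0, 0], "grip": 0.03}, {"slide": [0.0017, 0.0027, -0.0001], "twist": [0, 0, 0], "grip": 0.03}, {"slide": [0.0024, 0.0042, -0.0001], "twist": [0, 0, 0], "grip": 0.03}, {"slide": [0.0031, 0.0056, -0.0001], "twist": [0, 0, 0], "grip": 0.03}, {"slide": [0.0039, 0.007, -0.0001], "twist": [0, 0, 0], "grip": 0.03}]'

```text
t: 10.2
tcp_pos: [0.5457, 0.065, 0.0749]
tool_rot: [[-0.968, 0.249, 0.0], [0.249, 0.968, -0.0], [-0.0, -0.0, -1.0]]
ft_force: [0.9, -4.4, 5.2]
grip_width: 0.407
grip_force: 41.0
```

```bash
python3 st.py
```

```text
t 10.2 plate x,y 0.00992918476731031 -0.0007085123752175616 z 0.07490003110106604 F px,py,z -4.521618608307813 0.08512537780250606 5.19738868936063 M [-1.357  -0.1975 -0.0199] tz [ 0.0003 -0.0001 -1.    ] px tool [ 0.4589  0.8885 -0.0002]
```

Emit:
play_rows --series '[{"slide": [0.0005, 0.0009, -0.0002], "twist": [0, 0, 0], "grip": 0.03}, {"slide": [0.0009, 0.0018, -0.0002], "twist": [0, 0, 0], "grip": 0.03}, {"slide": [0.0014, 0.0027, -0.0002], "twist": [0, 0, 0], "grip": 0.03}, {"slide": [0.0018, 0.0036, -0.0002], "twist": [0, 0, 0], "grip": 0.03}, {"slide": [0.0023, 0.0044, -0.0002], "twist": [0, 0, 0], "grip": 0.03}]'

```text
t: 10.62
tcp_pos: [0.5443, 0.07, 0.0749]
tool_rot: [[-0.968, 0.249, -0.0], [0.249, 0.968, 0.0], [0.0, 0.0, -1.0]]
ft_force: [1.5, -3.4, 4.2]
grip_width: 0.413
grip_force: 40.9
```

```bash
python3 st.py
```

```text
t 10.6167 plate x,y 0.015074432134727549 -0.0005046861827136431 z 0.07489415544483419 F px,py,z -3.6156269467868523 -0.6921003870706735 4.181539705035854 M [-1.0557 -0.2233  0.0421] tz [-0.0002  0.0001 -1.    ] px tool [0.4588 0.8885 0.0001]
```

Emit:
play_rows --series '[{"slide": [0.0003, 0.0007, 0], "twist": [0, 0, 0], "grip": 0.03}, {"slide": [0.0006, 0.0014, 0], "twist": [0, 0, 0], "grip": 0.03}, {"slide": [0.001, 0.0021, 0], "twist": [0, 0, 0], "grip": 0.03}, {"slide": [0.0013, 0.0028, 0], "twist": [0, 0, 0], "grip": 0.03}, {"slide": [0.0017, 0.0035, 0], "twist": [0, 0, 0], "grip": 0.03}]'

```text
t: 11.03
tcp_pos: [0.5436, 0.0738, 0.0749]
tool_rot: [[-0.968, 0.249, -0.0], [0.249, 0.968, 0.0], [0.0, 0.0, -1.0]]
ft_force: [0.8, -3.4, 3.3]
grip_width: 0.407
grip_force: 40.9
```

```bash
python3 st.py
```

```text
t 11.0333 plate x,y 0.018973708457798697 -0.0006423489464822759 z 0.07492201214725858 F px,py,z -3.447589865147965 0.002096412916819612 3.256490385178537 M [-0.974  -0.197  -0.0444] tz [-0.      0.0001 -1.    ] px tool [0.4588 0.8885 0.0001]
```

Emit:
play_rows --series '[{"slide": [0.0003, 0.0007, 0], "twist": [0, 0, 0], "grip": 0.03}, {"slide": [0.0006, 0.0014, 0], "twist": [0, 0, 0], "grip": 0.03}, {"slide": [0.001, 0.0021, 0], "twist": [0, 0, 0], "grip": 0.03}, {"slide": [0.0013, 0.0027, 0], "twist": [0, 0, 0], "grip": 0.03}, {"slide": [0.0013, 0.0027, 0], "twist": [0, 0, 0], "grip": 0.03}]'

```text
t: 11.45
tcp_pos: [0.5426, 0.0775, 0.0746]
tool_rot: [[-0.969, 0.249, -0.001], [0.249, 0.969, 0.001], [0.001, 0.0, -1.0]]
ft_force: [0.9, 0.7, -1.8]
grip_width: 0.409
grip_force: 40.5
```

```bash
python3 st.py
```

```text
t 11.45 plate x,y 0.022722527216501774 -0.0004550005923914732 z 0.07457174719892155 F px,py,z 0.43793485124429604 -1.0135891451019072 -1.7940278534705252 M [ 0.0152 -0.0578 -0.0583] tz [-0.0009  0.0007 -1.    ] px tool [0.4583 0.8888 0.0009]
```

The floor gave way at plate x ≈ +0.023, so the foot is wholly over the shutter. Now I lower it straight in.

Emit:
play_rows --series '[{"slide": [0.0003, 0.0006, 0.0005], "twist": [0, 0, 0], "grip": 0.03}, {"slide": [0.0003, 0.0006, 0.0015], "twist": [0, 0, 0], "grip": 0.03}, {"slide": [0.0003, 0.0006, 0.0025], "twist": [0, 0, 0], "grip": 0.03}, {"slide": [0.0003, 0.0006, 0.0035], "twist": [0, 0, 0], "grip": 0.03}, {"slide": [0.0003, 0.0006, 0.0035], "twist": [0, 0, 0], "grip": 0.03}]'

```text
t: 11.87
tcp_pos: [0.5426, 0.0775, 0.0711]
tool_rot: [[-0.969, 0.249, -0.001], [0.249, 0.969, 0.0], [0.001, 0.0, -1.0]]
ft_force: [0.1, 0.4, -2.7]
grip_width: 0.415
grip_force: 40.5
```

```bash
python3 st.py
```

```text
t 11.8667 plate x,y 0.022797554350981644 -0.0005441290290340321 z 0.07109546639888699 F px,py,z 0.3282893636314691 -0.14962412256586954 -2.7390596557324507 M [0.2018 0.0363 0.0156] tz [-0.0006  0.0002 -1.    ] px tool [0.4587 0.8886 0.0003]
```

Emit:
play_rows --series '[{"slide": [0, 0, 0.0012], "twist": [0, 0, 0], "grip": 0.03}, {"slide": [0, 0, 0.0025], "twist": [0, 0, 0], "grip": 0.03}, {"slide": [0, 0, 0.0038], "twist": [0, 0, 0], "grip": 0.03}, {"slide": [0, 0, 0.005], "twist": [0, 0, 0], "grip": 0.03}, {"slide": [0, 0, 0.005], "twist": [0, 0, 0], "grip": 0.03}]'

```text
t: 12.28
tcp_pos: [0.5429, 0.0775, 0.0662]
tool_rot: [[-0.969, 0.249, -0.0], [0.249, 0.969, 0.0], [0.0, 0.0, -1.0]]
ft_force: [-0.3, 2.2, -2.8]
grip_width: 0.412
grip_force: 40.6
```

Emit:
play_rows --series '[{"slide": [0, 0, 0.0005], "twist": [0, 0, 0], "grip": 0.03}, {"slide": [0, 0, 0.001], "twist": [0, 0, 0], "grip": 0.03}, {"slide": [0, 0, 0.0015], "twist": [0, 0, 0], "grip": 0.03}, {"slide": [0, 0, 0.0015], "twist": [0, 0, 0], "grip": 0.03}]'

```text
t: 12.62
tcp_pos: [0.5429, 0.0775, 0.065]
tool_rot: [[-0.968, 0.249, 0.0], [0.249, 0.968, 0.0], [0.0, 0.0, -1.0]]
ft_force: [-0.6, 2.5, -0.3]
grip_width: 0.41
grip_force: 40.8
```

```bash
python3 st.py
```

```text
t 12.6167 plate x,y 0.022710328558034846 -0.0008272851168105895 z 0.06496028576253843 F px,py,z 2.594966876512188 0.012574634972766452 -0.3076747755422704 M [0.6615 0.2284 0.0045] tz [ 0.0001  0.0003 -1.    ] px tool [0.4587 0.8886 0.0003]
```

Bottomed out: it sank 9.95 mm with light contact. I'll ease off the rear wall by 1 mm, then release.

Emit:
play_rows --series '[{"slide": [0.0003, 0.0005, 0], "twist": [0, 0, 0], "grip": 0.03}, {"slide": [0.0006, 0.001, 0], "twist": [0, 0, 0], "grip": 0.03}, {"slide": [0.0006, 0.001, 0], "twist": [0, 0, 0], "grip": 0.03}]' --squeeze 20

```text
t: 12.87
tcp_pos: [0.5427, 0.0779, 0.0649]
tool_rot: [[-0.968, 0.249, 0.0], [0.249, 0.968, -0.001], [-0.0, -0.001, -1.0]]
ft_force: [0.3, -1.4, -1.5]
grip_width: 0.414
grip_force: 40.7
```

```bash
python3 st.py
```

```text
t 12.8667 plate x,y 0.023096556458150133 -0.0006475504548124258 z 0.06490970965844559 F px,py,z -1.4133159893787963 -0.010910627677617857 -1.4898171052923204 M [-0.2333  0.0112 -0.0183] tz [ 0.0002 -0.0007 -1.    ] px tool [ 0.4591  0.8884 -0.0007]
```

Emit:
play_rows --series '[{"slide": [0, 0, 0], "twist": [0, 0, 0], "grip": 0.038}, {"slide": [0, 0, 0], "twist": [0, 0, 0], "grip": 0.05}, {"slide": [0, 0, 0], "twist": [0, 0, 0], "grip": 0.07}, {"slide": [0, 0, 0], "twist": [0, 0, 0], "grip": 0.08}, {"slide": [0, 0, 0], "twist": [0, 0, 0], "grip": 0.08}]'

```text
t: 13.28
tcp_pos: [0.5426, 0.0784, 0.065]
tool_rot: [[-0.968, 0.249, 0.0], [0.249, 0.968, 0.0], [-0.0, 0.0, -1.0]]
ft_force: [1.4, 0.3, -0.1]
grip_width: 0.936
grip_force: 0.0
```

Emit:
play_rows --series '[{"slide": [0, 0, 0], "twist": [0, 0, 0], "grip": 0.08}, {"slide": [0, 0, -0.01], "twist": [0, 0, 0], "grip": 0.08}, {"slide": [0, 0, -0.03], "twist": [0, 0, 0], "grip": 0.08}, {"slide": [0, 0, -0.06], "twist": [0, 0, 0], "grip": 0.08}, {"slide": [0, 0, -0.09], "twist": [0, 0, 0], "grip": 0.08}]'

```text
t: 13.7
tcp_pos: [0.5421, 0.0781, 0.1563]
tool_rot: [[-0.968, 0.249, -0.001], [0.249, 0.968, -0.001], [0.001, -0.001, -1.0]]
ft_force: [0.7, 0.1, -0.4]
grip_width: 0.934
grip_force: 0.0
```

Emit:
play_rows --series '[{"slide": [0.01, 0, -0.03], "twist": [0, 0, 0], "grip": 0.08}, {"slide": [0.03, 0, -0.06], "twist": [0, 0, 0], "grip": 0.08}, {"slide": [0.06, 0, -0.08], "twist": [0, 0, 0], "grip": 0.08}, {"slide": [0.06, 0, -0.08], "twist": [0, 0, 0], "grip": 0.08}]'

```text
t: 14.03
tcp_pos: [0.4833, 0.0949, 0.2403]
tool_rot: [[-0.969, 0.248, 0.005], [0.248, 0.969, 0.005], [-0.004, 0.006, -1.0]]
ft_force: [0.7, 0.1, 0.4]
grip_width: 0.936
grip_force: 0.0
```

```bash
python3 st.py; python3 - <<'E'
from h import *
w=snapshot("wrist"); s=snapshot("side"); c=calibration("side")
cv2.imwrite("pics/end.png",np.hstack([cv2.resize(w,(400,300)),cv2.resize(s[160:310,160:360],(400,300))]))
E
```

```text
t 14.0333 plate x,y 0.0529316403740635 0.053460504840767115 z 0.2402949144736813 F px,py,z -0.06340620388927191 -0.7187424071643562 0.41985752888433786 M [ 0.0226 -0.0593 -0.0053] tz [ 0.0053  0.0047 -1.    ] px tool [0.4577 0.8891 0.0034]
```

View pics/end.png

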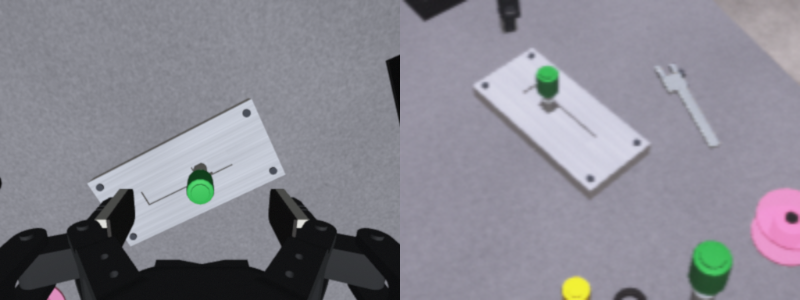

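The pin stands upright in the pocket (wrist panel (200,180), side panel (547,85)). The gripper is clear, and the wrench and spool haven't moved.

```bash
python3 -c "
from plant import job
print(job.finish_job())"
```

```text
the job is handed in; nothing more can be done
None
```

The green pin dropped into the hidden pocket about 23 mm left of the channel's middle, sank the full 10 mm and is standing upright; I handed the job in at about 14 s, with readings after each move showing at most about 9 N on the plate.

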